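# Pass the blue screw cap through the shuttle height gauge

## Task

Check the blue screw cap in the shuttle gauge. It stands on edge in the white sample strip: take it out, lay it flat on the bench and let go, then take it again by its rim and put it flat into the round pocket of the gauge's slide. Push the slide's red pad all the way in and hold it there until the cap has passed under the gate and dropped into the yellow tray, then let the slide spring back out; leave the white caps and the marker pen where they are.

Things in the scene. Friction and masses are not known exactly. Their poses are not given: they have to be found in the camera images.
- blue_cap: blue screw cap, a solid disc 34 mm in diameter, 13 mm thick, 10 to 18 g. Origin at the centre of one flat face; its z axis runs along the disc's axis from that face to the other. Starts on edge (disc axis level, along the strip's length) in one of the strip's three slots; either face may be up in the gauge
- blue_cap_center (a point): centre of the blue cap's volume, half way through its thickness; 23 mm above the bench while it stands in the strip
- white_cap_a: white screw cap of the same size, on edge in another slot of the strip; a bystander. Origin at the centre of one flat face
- white_cap_b: white screw cap of the same size, on edge in the remaining slot of the strip; a bystander. Origin at the centre of one flat face
- cap_strip: fixed white plastic strip, 30 mm (its x) by 186 mm (its y) by 15 mm high, origin at the centre of its underside. Slots across it at y = -70, 0, +70 mm, 15.5 mm wide, floor 6 mm above the bench, each hold a cap on edge, top 40 mm above the bench. Caps overhang its sides by 2 mm: take them by the faces (13 mm, closing along y) or across the rim (34 mm, closing along x)
- gauge: fixed aluminium bridge gauge. Origin on the bench right under the pocket's centre at rest; its x points along the push, z up. Its plate, 92 mm wide (y), runs from x = -50 to +125 mm (feet from -64 to +144 mm), top 64 mm above the bench. Guide rails beside the slide are level with the slide's top, 5 mm over the plate
- slide (a joint): travel of the sprung slide along the gauge's +x: 0 at rest (out), 0.060 m fully pushed in. Spring 4 N at rest to 10 N fully in; it comes back by itself when let go
- slide_pocket (a point): centre of the slide's round pocket, at the level of the plate (64 mm above the bench); moves with the slide, its axes are the gauge's. The pocket is a through hole 40 mm in diameter in the 5 mm thick, 52 mm wide slide: the cap lies on the plate and stands 8 mm proud of the slide
- slide_pad (a point): middle of the outer (push) face of the red pad at the slide's end, 60 mm from the pocket's centre towards the gauge's -x and 84 mm above the bench. The pad is 46 mm wide (y), 8 mm thick, and reaches from 69 to 99 mm above the bench; push it along the gauge's +x
- drop_hole (a point): centre of the 42 mm drop hole in the plate, at the plate's top, 57 mm from the pocket's rest position along the gauge's +x, above the yellow tray; the cap falls in only when the slide is all but fully in
- gate (a point): middle of the lower edge of the dark gate bar across the path, 15.5 mm above the plate, its near face 30 mm from the pocket's rest position along the gauge's +x. The gate bar's top is 26 mm above the plate; behind it a clear cover 21 mm above the plate (screws to 24 mm) hides the path up to the spring housing
- catch_tray: yellow open tray fixed under the gauge below the drop hole, 103 mm (along gauge x) by 198 mm (along gauge y), 36 mm high; origin at the centre of its underside, which lies at x = 57, y = -46 mm of the gauge
- marker: loose marker pen with a white barrel and a red cap, 130 mm long, 16 mm wide, 18 mm high, lying along the bench's far edge; a bystander. Origin at the middle of its underside, its length along its y axis

How it is judged (in metres and radians):
On the way, in this order (a step that is already met when the one before it is completed fails the run):
1. the blue cap lies flat on the bench, let go (height (world z) of blue_cap_center below 0.01 m and (angle between blue_cap's own z axis and vertical below 0.15 rad or angle between blue_cap's own z axis and vertical above 2.99 rad) and contact force between blue_cap and the fingers below 0.05 N), for 0.1 s.
2. the blue cap lies flat in the pocket of the slide, let go, with the slide out (horizontal distance between blue_cap_center and slide_pocket below 0.006 m and z of blue_cap_center in the frame of slide_pocket between 0.004 and 0.0085 m and (angle between blue_cap's own z axis and vertical below 0.12 rad or angle between blue_cap's own z axis and vertical above 3.02 rad) and value of joint slide below 0.005 m and contact force between blue_cap and the fingers below 0.05 N), for 0.1 s.
3. the slide is pushed fully in and the cap has dropped through the hole (value of joint slide above 0.057 m and z of blue_cap_center in the frame of drop_hole below -0.015 m and horizontal distance between blue_cap_center and drop_hole below 0.08 m), for 0.1 s.
At the end, for the whole second after the job is handed in: the blue cap rests in the yellow catch tray under the gauge (its centre inside the tray's walls and less than 35 mm above the bench, speed under 20 mm/s) and the slide has sprung back to within 4 mm of rest (height (world z) of blue_cap_center below 0.035 m and x of blue_cap_center in the frame of catch_tray between -0.045 and 0.045 m and y of blue_cap_center in the frame of catch_tray between -0.092 and 0.092 m and linear speed of blue_cap below 0.02 m/s and value of joint slide below 0.004 m); the robot touches nothing.
It fails at once if a white cap is moved by more than 12 mm (distance of any of white_cap_a, white_cap_b from where it was at the start of the episode above 0.012 m).
It fails at once if the marker pen is moved by more than 15 mm (distance of marker from where it was at the start of the episode above 0.015 m).
It also fails if it takes over 69 s, if anything falls off the work surface, if the arm or the gripper's body presses on something with over 40 N, if the wrist force passes 120 N, or if a joint passes its speed limit or range.

## Robot

A 6-joint arm with a two-finger parallel gripper is mounted at the origin on the work surface; the furniture and walls round the work are solid. World frame = base frame: x ahead of the robot, y to its left, z up, the work surface at z = 0. Lengths are in mm, angles in degrees, forces in N, time in s.
With the tool pointing down it reaches from about 300 to 850 mm from the base axis. Payload 4.2 kg.
Tool frame: the origin (TCP) lies midway between the tips of the shut fingers; the grasp point (between the pads) lies 19 mm behind it; z points along the fingers, y is the line along which they close (so a half turn about z gives the same grasp; the last joint's range is limited). The gripper opens to 91 mm and grips with 3 to 60 N. Pads are 32 mm wide; open, the fingers measure 118 mm over their backs; the gripper's body (76 mm by 178 mm) begins 60 mm behind the grasp point.
Start: joints at [-75.802, 18.312, 89.639, -0, 72.044, -1.146], TCP at [152.154, -554.52, 213.976] pointing down, gripper open.
Joint ranges: [-177.97, 177.97], [-48.28, 115.42], [12.27, 149.76], [-77.06, 257.06], [2.81, 150.46], [-146.56, 146.56]. Speed limits (degrees/s): [147.25, 147.25, 180, 180, 180, 180].

## Interface

Orientations are given as [roll, pitch, yaw] about the fixed x, y, z axes, in that order (R = Rz(yaw) Ry(pitch) Rx(roll)).
In Python, from workcell import env gives the robot as it stands.
- The arm moves only by the tool drive_effector, called after "Call:" by a JSON object that holds its "fn" and its "kwargs", one argument or row to a line. Schema: {"type":"object","properties":{"ticks":{"type":"array","items":{"type":"number"},"minItems":6,"maxItems":48},"finger_gap":{"type":"number"},"squeeze":{"type":"number"},"only":{"type":"string"},"quiet":{"type":"boolean"},"lines":{"type":"string"}},"required":["ticks"],"additionalProperties":false}. ticks is one flat list of numbers that holds 1 to 8 rows one after another, with no inner brackets; each row has 6 numbers: dx, dy, dz in a scale on which 1.0 is 400 mm, then a rotation vector rx, ry, rz in normalised numbers (1 is 45 degrees); each row shifts and turns the commanded pose from where the row before left it, along the tool's axes as they then stand; what a row does not reach is not made up. A row lasts 1/10 s, in which the tool goes at most 50 mm and 8.59 degrees, less where a joint would pass 70% of its speed; a pose out of reach is approached as far as the arm can. finger_gap is the finger opening in mm, set as the call begins (left out keeps the last). The fingers move at their own pace and stop on an object; squeeze is the grip in N (left out, the last holds). Time passes only in rows, so rows that do not move let the fingers close. The tool returns the time, the measured TCP pose, the force, the opening and the grip force at its end. only (a regular expression) keeps the lines of the reply that match it, lines (a string "A,B") keeps lines A to B, and quiet returns only ok. Input that does not fit is refused with a message, and nothing moves.
- env.state(): the state, without advancing time (a new reading comes with each control period).
- env.grab_frame(name): name is "scene" or "top" or "wrist"; returns the picture (384x512x3 uint8, blue, green, red); there is no depth.
- env.camera_model(name): a dict with "fx", "fy", "cx", "cy" (pixels), "D" ([k1, k2, p1, p2, k3] as OpenCV has them; the pictures are not rectified), "T" (4x4, takes a point from camera to world coordinates). Camera axes: x right, y up, looking along -z (the intrinsics and any distortion apply to the point x, -y, -z); pixel columns grow to the right and rows downward; lengths in mm; the calibration is good to about 2 mm. A picture is of the moment at which its call begins: read the wrist's pose just before it. camera_model takes no time and is no camera call; for the wrist camera it gives the pose at the moment of the call.
- env.job_done(): hands the job in; it is judged then, once.
The state is a dict: "time_s": time; "qpos": joint angles; "qvel": joint speeds; "effort": joint torques, N m; "ee_pos": TCP position; "ee_rot": TCP orientation; "force": force on the tool from outside, world axes, zero at the start; "torque": the same for the moment, N m; "gripper_width": finger opening in mm; "gripper_force": force on a finger pad.
Only numpy, scipy, OpenCV 4.12 (cv2) and the standard library are available. Lean on these libraries where they do the work, as an engineer would, in place of code of your own. Each camera call takes 0.05 s, during which the arm holds its last target. There are 200 camera calls.

## Working session

There is one attempt and no reset: what is moved stays moved. The work goes in short steps, Python scripts to look and compute and a tool call to move; the robot and the scene stay as the last step left them, time stands still between calls to the robot, and variables do not carry over. Pictures are saved under pics/ and viewed, at most 10 in all, crops included, and the job is handed in when it is done.

```bash
ls; mkdir -p pics; cat > h.py <<'E'
import numpy as np, cv2
from workcell import env
def K(m): return np.array([[m["fx"],0,m["cx"]],[0,m["fy"],m["cy"]],[0,0,1.]])
def proj(m,P):
    P=np.atleast_2d(P).astype(float); T=np.array(m["T"]); c=(P-T[:3,3])@T[:3,:3]
    c=c*[1,-1,-1]
    return cv2.projectPoints(c,np.zeros(3),np.zeros(3),K(m),np.array(m["D"],float))[0][:,0]
def ray(m,uv):
    uv=np.atleast_2d(uv).astype(float)
    n=cv2.undistortPoints(uv[:,None],K(m),np.array(m["D"],float))[:,0]
    T=np.array(m["T"]); d=np.c_[n[:,0],-n[:,1],-np.ones(len(n))]@T[:3,:3].T
    return T[:3,3],d
def at_z(m,uv,z):
    o,d=ray(m,uv); return o+d*((z-o[2])/d[:,2])[:,None]
def tri(ms,uvs):
    A=np.zeros((3,3));b=np.zeros(3);R=[]
    for m,uv in zip(ms,uvs):
        o,d=ray(m,uv);d=d[0]/np.linalg.norm(d[0]);Q=np.eye(3)-np.outer(d,d);A+=Q;b+=Q@o;R.append((Q,o))
    x=np.linalg.solve(A,b);return x,[float(np.linalg.norm(Q@(x-o))) for Q,o in R]
E
python3 - <<'E'
from h import *
a=env.grab_frame("scene");b=env.grab_frame("top");s=env.state();w=env.grab_frame("wrist")
for n,i in zip("stw",(a,b,w)): cv2.imwrite(f"pics/{n}0.png",i)
cv2.imwrite("pics/st0.png",cv2.resize(np.vstack([a,b]),(400*1,600)))
for n in("scene","top","wrist"):
    m=env.camera_model(n);print(n,m["fx"],m["D"],np.round(m["T"],3).tolist())
print(s)
E
```

```text
pics
workcell.py
scene 425.27880095350116 [0.03920542 0.         0.         0.         0.        ] [[-0.776, 0.444, -0.447, 22.48], [-0.63, -0.534, 0.563, 575.257], [0.011, 0.719, 0.695, 732.986], [0.0, 0.0, 0.0, 1.0]]
top 388.11721060686716 [-0.11380156  0.          0.          0.          0.        ] [[-0.018, 0.991, -0.136, 273.766], [-1.0, -0.02, -0.011, 66.446], [-0.013, 0.136, 0.991, 1166.619], [0.0, 0.0, 0.0, 1.0]]
wrist 332.00233902645215 [-0.07592366  0.          0.          0.          0.        ] [[0.264, 0.921, 0.287, 233.2], [-0.965, 0.253, 0.076, -532.493], [-0.002, -0.297, 0.955, 385.118], [0.0, 0.0, 0.0, 1.0]]
{'time_s': 0.1, 'qpos': array([-7.58011350e+01,  1.83470649e+01,  8.97012814e+01, -2.03650022e-03,
        7.20432486e+01, -1.14668791e+00]), 'qvel': array([-0.07931513, -0.13884198, -0.19056336,  0.0159137 ,  0.00393038,
        0.00769606]), 'effort': array([ 1.22182814e-04, -4.13331807e+01, -2.32509989e+01,  7.29391258e-02,
        4.21955064e-02, -5.59008072e-05]), 'ee_pos': array([ 152.0360775 , -554.05342246,  213.20086752]), 'ee_rot': array([-1.79908385e+02,  1.02898105e-04,  1.53461824e+01]), 'force': array([ 0.43912186,  0.21541573, -0.59330702]), 'torque': array([ 0.00735697, -0.00022825,  0.01668141]), 'gripper_force': 0.0, 'gripper_width': 91.32343112445784}
```

View pics/t0.png

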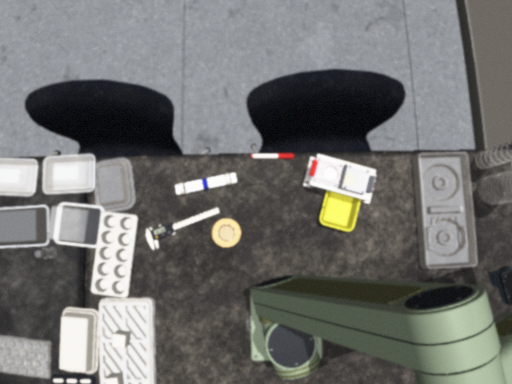

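View pics/s0.png

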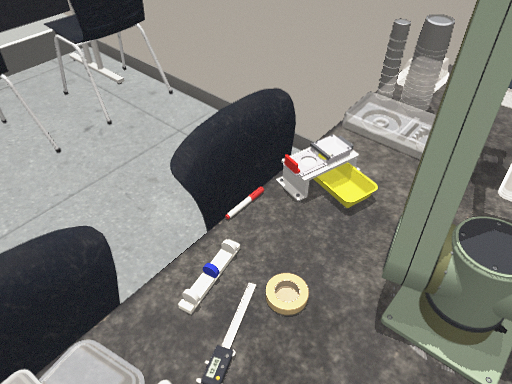

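The top view shows the strip centred at (206,183) with the blue cap in its middle slot. The gauge is at (340,178) with the red pad at (312,168), the yellow tray is at (340,211) and the marker is at (272,156). The scene view agrees: blue cap at (211,269), pad at (291,163), pocket at (308,160).

```bash
python3 - <<'E'
from h import *
mt=env.camera_model("top");ms=env.camera_model("scene")
t=cv2.imread("pics/t0.png");s=cv2.imread("pics/s0.png")
def blobs(im,lo,hi,box):
    h=cv2.cvtColor(im,cv2.COLOR_BGR2HSV);m=cv2.inRange(h,lo,hi);k=np.zeros_like(m);x0,y0,x1,y1=box;k[y0:y1,x0:x1]=m[y0:y1,x0:x1]
    n,_,st,c=cv2.connectedComponentsWithStats(k);i=1+np.argmax(st[1:,4]);return c[i],st[i]
B=((110,120,60),(130,255,255));R=((0,150,80),(8,255,255));Y=((25,150,100),(35,255,255))
for nm,c,bt,bs in(("blue",B,(170,160,250,210),(180,240,240,290)),("pad",R,(302,150,325,185),(280,150,302,178)),("tray",Y,(310,185,370,240),(310,150,390,215))):
    a,sa=blobs(t,*c,bt);b,sb=blobs(s,*c,bs);print(nm,a,sa,b,sb,[np.round(v,1) for v in tri([mt,ms],[a,b])])
e=np.array([[177,188],[236,178]]);print("strip ends",at_z(mt,e,15).round(1))
e=np.array([[313,155],[377,170],[371,203],[306,186]]);print("plate",at_z(mt,e,64).round(1))
print("marker",at_z(mt,[[253,156],[295,156]],9).round(1))
E
```

```text
blue [204.47058824 183.20588235] [203 178   4  12  34] [210.725 269.7  ] [203 263  16  15 160] [array([417.4, 232.6,  25.1]), array([0.1, 0.1])]
pad [313.  167.5] [310 161   7  14  52] [291.20134228 163.81879195] [285 154  15  19 149] [array([449.3, -83. ,  84.2]), array([0.8, 0.8])]
tray [339.50125945 211.23173804] [319 191  41  40 794] [346.8274535  184.35984606] [ 314  163   64   45 1559] [array([ 330.2, -161.8,   31.6]), array([4.6, 4.6])]
strip ends [[405.7 317.1  15. ]
 [432.5 139.   15. ]]
plate [[ 488.5  -87.6   64. ]
 [ 441.1 -272.3   64. ]
 [ 345.9 -249.2   64. ]
 [ 398.7  -64.1   64. ]]
marker [[499.7  87.    9. ]
 [497.2 -40.4   9. ]]
```

Units first: shifts go in shares of 400 mm and turns go in shares of 45 degrees. So 32 mm / 400 = 0.08, -27 mm / 400 = -0.0675.

Call:
{"fn": "drive_effector", "kwargs": {
  "ticks": [0.08,-0.0675,0,0,0,0,0.08,-0.0675,0,0,0,0,0.08,-0.0675,0,0,0,0,0.08,-0.0675,0,0,0,0,0.08,-0.0675,0,0,0,0,0.08,-0.0675,0,0,0,0,0.08,-0.0675,0,0,0,0,0.08,-0.0675,0,0,0,0]
}}

```text
time_s: 0.95
ee_pos: [342.4, -276.9, 213.9]
ee_rot: [180.0, -0.0, 15.3]
force: [0.5, -1.0, 0.7]
gripper_width: 91.3
gripper_force: 0.0
```

Call:
{"fn": "drive_effector", "kwargs": {
  "ticks": [0.08,-0.0675,0,0,0,0,0.08,-0.0675,0,0,0,0,0.08,-0.0675,0,0,0,0,0.075,-0.065,0,0,0,0,0,0,0,0,0,-0.1889,0,0,0,0,0,-0.1889,0,0,0,0,0,-0.1889,0,0,0,0,0,-0.1889]
}}

```text
time_s: 1.75
ee_pos: [434.9, -141.6, 213.7]
ee_rot: [-180.0, 0.0, 49.7]
force: [-0.2, 0.1, -0.5]
gripper_width: 90.7
gripper_force: 0.0
```

Call:
{"fn": "drive_effector", "kwargs": {
  "ticks": [0,0,0,0,0,-0.1889,0,0,0,0,0,-0.1889,0,0,0,0,0,-0.1889,0,0,0,0,0,-0.0178,0,0,0,0,0,0]
}}

```text
time_s: 2.25
ee_pos: [435.0, -141.9, 213.8]
ee_rot: [-180.0, 0.0, 75.5]
force: [-0.0, 0.1, -0.2]
gripper_width: 91.3
gripper_force: 0.0
```

```bash
python3 - <<'E'
from h import *
import json
m=env.camera_model("wrist");i=env.grab_frame("wrist");cv2.imwrite("pics/w1.png",i)
json.dump({k:np.array(v).tolist() for k,v in m.items()},open("w1.json","w"))
print(env.state()["ee_pos"],env.state()["qpos"])
E
```

```text
[ 434.99398974 -141.93084462  213.84137542] [-1.95081660e+01  7.68946466e+00  1.03961530e+02 -3.80727650e-03
  6.83572623e+01 -5.00620024e+00]
```

View pics/w1.png

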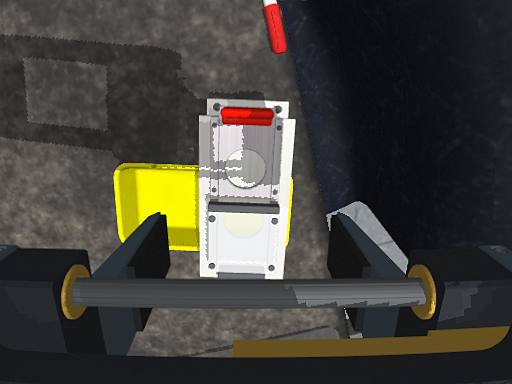

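The wrist view shows the gauge: pocket near (246,168), pad top at (247,115), gate at (243,208), drop hole at (243,222). I'll take a second view and zoom in on both.

Scaled: 35 mm / 400 = 0.0875, 15 mm / 400 = 0.0375.

Call:
{"fn": "drive_effector", "kwargs": {
  "ticks": [0.0375,0.0875,0,0,0,0,0.0375,0.0875,0,0,0,0,0,0,0,0,0,0,0,0,0,0,0,0]
}}

```text
time_s: 2.7
ee_pos: [510.2, -130.0, 213.3]
ee_rot: [-179.9, 0.0, 75.6]
force: [-0.7, 0.1, -0.0]
gripper_width: 91.4
gripper_force: 0.0
```

```bash
python3 - <<'E'
from h import *
import json
m=env.camera_model("wrist");i=env.grab_frame("wrist");cv2.imwrite("pics/w2.png",i)
json.dump({k:np.array(v).tolist() for k,v in m.items()},open("w2.json","w"))
a=cv2.imread("pics/w1.png");J=json.load(open("w1.json"));m1={k:np.array(v) for k,v in J.items()}
P=[[434,-141,64]];p=proj(m,P)[0];print(p,proj(m1,P))
x,y=(int(v) for v in p)
c2=i[max(0,y-75):max(0,y-75)+125,x-66:x+67];c1=a[90:215,180:313]
print("c2 origin",x-66,max(0,y-75))
cv2.imwrite("pics/c12.png",np.hstack([cv2.resize(c,None,fx=3,fy=4.0*.75,interpolation=cv2.INTER_CUBIC) for c in(c1,c2)]))
E
```

```text
[180.07972094 200.40180289] [[247.80739362 171.85573596]]
c2 origin 114 125
```

View pics/c12.png

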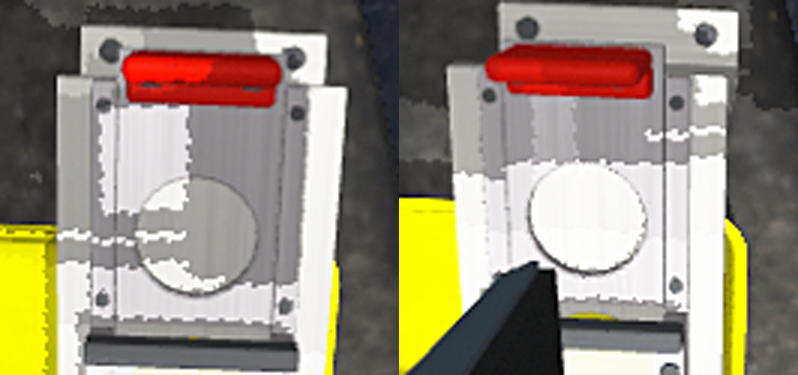

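Enlarged, the pocket circle is centred at full-frame (245.3,168.3) in view 1 and (176.6,197.3) in view 2. The rail and foot screws are clear in both, so I'll triangulate those.

```bash
python3 - <<'E'
from h import *
import json
L=lambda f:{k:np.array(v) for k,v in json.load(open(f)).items()}
m1,m2=L("w1.json"),L("w2.json")
g=lambda p,o:(np.array(p)+.5)/3-.5+o
F={"pocket":((197,236),(587.5,217.5)),"railBL":((103,105),(489,95)),"railBR":((297,113),(677,102)),"railFR":((285,306),(676,285)),"footL":((111,50),(527,28)),"footR":((295,58),(705,34)),"padtop":((203,53),(572,47)),"gateR_top":((297,343),(683,320))}
W={}
for k,(a,b) in F.items():
    x,r=tri([m1,m2],[g(a,(180,90)),g(np.array(b)-[399,0],(114,125))]);W[k]=x;print(k,x.round(1),np.round(r,2))
    if k=="pocket":print("  z69:",at_z(m1,[g(a,(180,90))],69).round(1),at_z(m2,[g(np.array(b)-[399,0],(114,125))],69).round(1))
d=W["railBR"]-W["railBL"];print("y-axis angle+90 → gx", np.degrees(np.arctan2(d[1],d[0])))
d=W["footR"]-W["footL"];print(np.degrees(np.arctan2(d[1],d[0])))
d=W["railFR"]-W["railBR"];print("gx",np.degrees(np.arctan2(d[1],d[0])), np.linalg.norm(d))
i1=cv2.imread("pics/w1.png")
E
```

```text
pocket [ 432.8 -135.7   68.2] [0.15 0.15]
  z69: [[ 432.9 -135.7   69. ]] [[ 433.1 -135.4   69. ]]
railBL [415.1 -87.   70. ] [0.04 0.04]
railBR [ 473.6 -104.9   68.9] [0. 0.]
railFR [ 455.2 -166.    70. ] [0.06 0.06]
footL [415.9 -73.5  10.3] [0.11 0.11]
footR [480.7 -93.   11. ] [0.19 0.19]
padtop [449.7 -78.3  82.5] [0.4 0.4]
gateR_top [ 456.1 -175.8   79.2] [0.5 0.5]
y-axis angle+90 → gx -16.97804548128568
-16.72084907940318
gx -106.74803876198384 63.76796053917755
```

Scaled: 41 mm / 400 = 0.1025, -22 mm / 400 = -0.055.

Call:
{"fn": "drive_effector", "kwargs": {
  "ticks": [0.1025,-0.055,0,0,0,0,0.1025,-0.055,0,0,0,0,0.1025,-0.055,0,0,0,0,0.1025,-0.055,0,0,0,0,0.1025,-0.055,0,0,0,0,0.1025,-0.055,0,0,0,0,0.1025,-0.055,0,0,0,0,0.1025,-0.055,0,0,0,0],
  "quiet": true
}}

```text
ok
```

Call:
{"fn": "drive_effector", "kwargs": {
  "ticks": [0,0,0,0,0,-0.1711,0,0,0,0,0,-0.1711,0,0,0,0,0,-0.1689,0,0,0,0,0,0,0,0,0,0,0,0]
}}

```text
time_s: 4.05
ee_pos: [420.6, 230.5, 214.1]
ee_rot: [-180.0, 0.0, 98.4]
force: [-0.3, -0.0, 1.0]
gripper_width: 91.2
gripper_force: 0.0
```

```bash
cat > snap.py <<'E'
import sys,json
from h import *
n=sys.argv[1];m=env.camera_model("wrist");i=env.grab_frame("wrist");cv2.imwrite(f"pics/{n}.png",i)
json.dump({k:np.array(v).tolist() for k,v in m.items()},open(n+".json","w"))
E
python3 snap.py w3
```

Call:
{"fn": "drive_effector", "kwargs": {
  "ticks": [0,-0.0875,0,0,0,0,0,-0.0625,0,0,0,0,0,0,0,0,0,0,0,0,0,0,0,0]
}}

```text
time_s: 4.5
ee_pos: [362.1, 222.1, 214.3]
ee_rot: [179.9, -0.0, 98.6]
force: [0.2, -0.1, 0.1]
gripper_width: 91.1
gripper_force: 0.0
```

```bash
python3 snap.py w4
python3 - <<'E'
import cv2,numpy as np
a=cv2.imread("pics/w3.png");b=cv2.imread("pics/w4.png")
cv2.imwrite("pics/c34.png",np.hstack([cv2.resize(a[20:320,150:350],None,fx=2,fy=2,interpolation=cv2.INTER_CUBIC),cv2.resize(b[20:320,200:400],None,fx=2,fy=2,interpolation=cv2.INTER_CUBIC)]))
E
```

```text
(no output)
```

View pics/c34.png

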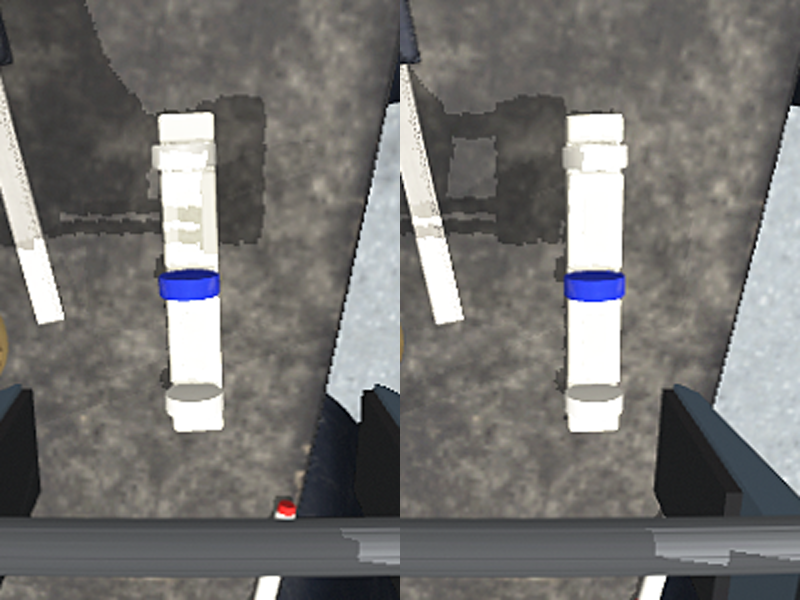

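The picture shows the strip upright with the blue cap in the middle slot, at about (189,285) in the left crop and (594,285) in the right. The white caps are in the end slots, and the strip's end corners are clear.

```bash
python3 - <<'E'
from h import *
import json
L=lambda f:{k:np.array(v) for k,v in json.load(open(f)).items()}
m3,m4=L("w3.json"),L("w4.json")
def bl(n):
    i=cv2.imread(f"pics/{n}.png");h=cv2.cvtColor(i,cv2.COLOR_BGR2HSV);k=cv2.inRange(h,(112,150,50),(128,255,255))
    v,u=np.nonzero(k);return [np.array([u.min(),v[u==u.min()].mean()]),np.array([u.max(),v[u==u.max()].mean()]),np.array([u.mean(),v.min()]),np.array([u.mean(),v.max()]),np.array([u.mean(),v.mean()])]
for n,a,b in zip("left right far near mean".split(),bl("w3"),bl("w4")):
    x,r=tri([m3,m4],[a,b]);print(n,a,b,x.round(1),np.round(r,2))
g=lambda p,o:(np.array(p)+.5)/2-.5+o
C={}
for k,a,b in(("FL",(158,113),(567,114)),("FR",(215,113),(624,113)),("NR",(224,430),(622,430)),("NL",(174,431),(568,431))):
    x,r=tri([m3,m4],[g(a,(150,20)),g((b[0]-400,b[1]),(200,20))]);C[k]=x;print(k,x.round(1),np.round(r,2))
f=(C["FL"]+C["FR"])/2;n=(C["NL"]+C["NR"])/2;d=f-n;print("centre",(f+n)/2,np.linalg.norm(d),"angle",np.degrees(np.arctan2(d[1],d[0])))
print(env.state()["ee_pos"])
E
```

```text
left [229.  159.5] [282.  162.5] [398.2 230.9  26.7] [1.47 1.47]
right [259.  161.5] [311. 162.] [431.6 233.6  20.4] [0.02 0.02]
far [244.20293399 155.        ] [296.53056235 156.        ] [414.1 238.2  19.9] [0.33 0.33]
near [244.20293399 169.        ] [296.53056235 170.        ] [416.3 223.3  24.5] [0.35 0.35]
mean [244.20293399 162.17603912] [296.53056235 162.73349633] [415.2 230.8  22.1] [0.09 0.09]
FL [385.3 320.   10.2] [0. 0.]
FR [415.7 324.9  11.2] [0.43 0.43]
NR [448.3 147.4  25.7] [0.11 0.11]
NL [419.5 134.8   9.5] [0.14 0.14]
centre [417.18155868 231.77939884  14.15879153] 184.55307701867244 angle 100.44196498175025
[362.60248276 222.2629372  214.283488  ]
```

```bash
python3 - <<'E'
from h import *
import json
L=lambda f:{k:np.array(v) for k,v in json.load(open(f)).items()}
g=lambda p,o:(np.array(p)+.5)/2-.5+o
for n,o,c in(("w3",(150,20),((158,113),(215,113),(224,430),(174,431))),("w4",(200,20),((167,114),(224,113),(222,430),(168,431)))):
    p=at_z(L(n+".json"),[g(q,o) for q in c],15);f=(p[0]+p[1])/2;e=(p[2]+p[3])/2;d=f-e
    print(n,p.round(1).tolist(),((f+e)/2).round(1),np.linalg.norm(d).round(1),np.degrees(np.arctan2(d[1],d[0])).round(2))
E
```

```text
w3 [[385.5, 320.0, 15.0], [415.7, 324.4, 15.0], [449.5, 142.4, 15.0], [419.3, 137.2, 15.0]] [417.5 231.   15. ] 185.5 100.51
w4 [[384.8, 319.8, 15.0], [414.9, 325.1, 15.0], [451.2, 142.9, 15.0], [418.4, 137.4, 15.0]] [417.3 231.3  15. ] 185.7 100.85
```

Scaled: 45 mm / 400 = 0.1125, 30 mm / 400 = 0.075, -2 degrees / 45 = -0.0444.

Call:
{"fn": "drive_effector", "kwargs": {
  "ticks": [0,0.075,0,0,0,-0.0444,0.0015,0.0638,0,0,0,0,0,0,0.1125,0,0,0,0,0,0.1125,0,0,0,0,0,0.1125,0,0,0,0,0,0.075,0,0,0,0,0,0,0,0,0,0,0,0,0,0,0],
  "finger_gap": 60
}}

```text
time_s: 5.35
ee_pos: [417.6, 232.2, 49.1]
ee_rot: [180.0, 0.0, 100.6]
force: [-0.4, 0.8, 0.8]
gripper_width: 60.2
gripper_force: 0.0
```

```bash
python3 - <<'E'
from h import *
s=env.state();p=s["ee_pos"];y=np.radians(s["ee_rot"][2]);d=np.array([417.4,231.2,17])-p
print("tool d",d[0]*np.cos(y)+d[1]*np.sin(y),d[0]*np.sin(y)-d[1]*np.cos(y),-d[2],"rz",np.degrees(y)-100.6)
E
```

```text
tool d -0.9564209283072379 -0.39858382137455206 32.08918347796772 rz -0.0028080022899814594
```

Scaled: 16 mm / 400 = 0.04, -0.9 mm / 400 = -0.0023.

Call:
{"fn": "drive_effector", "kwargs": {
  "ticks": [-0.0023,-0.001,0.04,0,0,0,0,0,0.04,0,0,0,0,0,0,0,0,0,0,0,0,0,0,0],
  "finger_gap": 60
}}

```text
time_s: 5.75
ee_pos: [417.7, 231.7, 18.5]
ee_rot: [179.8, -0.1, 100.6]
force: [-0.2, -0.1, 0.9]
gripper_width: 60.1
gripper_force: 0.0
```

Call:
{"fn": "drive_effector", "kwargs": {
  "ticks": [0,0,0,0,0,0,0,0,0,0,0,0,0,0,0,0,0,0,0,0,0,0,0,0,0,0,0,0,0,0,0,0,0,0,0,0],
  "finger_gap": 25,
  "squeeze": 12
}}

```text
time_s: 6.35
ee_pos: [416.4, 231.1, 17.2]
ee_rot: [180.0, -0.0, 100.6]
force: [0.8, 0.3, 2.5]
gripper_width: 32.8
gripper_force: 12.0
```

Scaled: -30 mm / 400 = -0.075, -20 mm / 400 = -0.05.

Call:
{"fn": "drive_effector", "kwargs": {
  "ticks": [0,0,-0.025,0,0,0,0,0,-0.05,0,0,0,0,0,-0.075,0,0,0,0,0,-0.075,0,0,0,0,0,0,0,0,0]
}}

```text
time_s: 6.85
ee_pos: [418.7, 232.3, 111.0]
ee_rot: [179.5, -0.1, 100.6]
force: [0.9, 1.2, -0.5]
gripper_width: 32.7
gripper_force: 12.0
```

Call:
{"fn": "drive_effector", "kwargs": {
  "ticks": [-0.0875,-0.05,0,0,0,0,-0.0875,-0.05,0,0,0,0,-0.0875,-0.05,0,0,0,0,-0.085,-0.0475,0,0,0,0,0,0,0,0,0.1778,0,0,0,0,0,0.1778,0,0,0,0,0,0.1778,0,0,0,0,0,0.1778,0]
}}

```text
time_s: 7.65
ee_pos: [364.2, 79.4, 107.4]
ee_rot: [179.9, -31.6, 100.6]
force: [-0.1, 0.3, -0.4]
gripper_width: 32.9
gripper_force: 12.0
```

Call:
{"fn": "drive_effector", "kwargs": {
  "ticks": [0,0,0,0,0.1778,0,0,0,0,0,0.1778,0,0,0,0,0,0,0,0,0,0,0,0,0]
}}

```text
time_s: 8.05
ee_pos: [363.5, 79.5, 106.1]
ee_rot: [-179.6, -47.3, 100.3]
force: [-0.4, -0.7, 0.8]
gripper_width: 32.8
gripper_force: 12.0
```

```bash
python3 - <<'E'
from h import *
s=env.state();print(s["qpos"].round(1));from scipy.spatial.transform import Rotation as R
print(R.from_euler("xyz",s["ee_rot"],degrees=True).as_matrix().round(3).tolist())
w=env.grab_frame("wrist");a=env.grab_frame("scene")
cv2.imwrite("pics/v5.png",cv2.resize(np.hstack([w,a]),(800,300)))
E
```

```text
[-23.2  22.  122.9  40.   71.5 -59.4]
[[-0.121, 0.983, -0.138], [0.667, 0.184, 0.722], [0.735, -0.004, -0.678]]
```

View pics/v5.png

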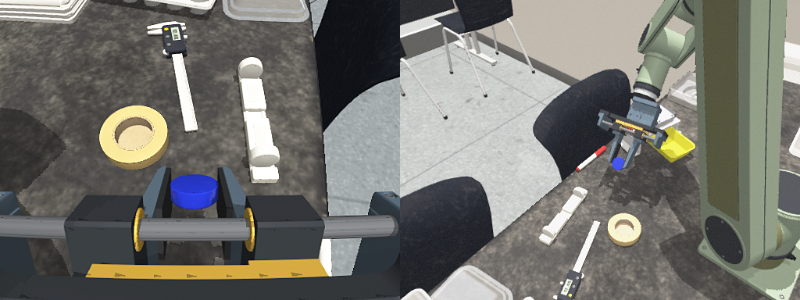

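The cap is held at the fingertips at (194,191), with the gripper tilted 47° and clear of everything. I'll lower straight down.

Scaled: -20 mm / 400 = -0.05, -18.8 mm / 400 = -0.047.

Call:
{"fn": "drive_effector", "kwargs": {
  "ticks": [-0.05,0.0003,0.046,0,0,0,-0.05,0.0003,0.046,0,0,0,-0.047,0.0003,0.0435,0,0,0,0,0,0,0,0,0,0,0,0,0,0,0]
}}

```text
time_s: 8.65
ee_pos: [363.9, 80.6, 27.8]
ee_rot: [-179.9, -47.3, 100.7]
force: [0.6, -0.5, 0.5]
gripper_width: 32.9
gripper_force: 12.0
```

Scaled: -5 mm / 400 = -0.0125, 4.6 mm / 400 = 0.0115.

Call:
{"fn": "drive_effector", "kwargs": {
  "ticks": [-0.0125,0,0.0115,0,0,0,-0.0125,0,0.0115,0,0,0,0,0,0,0,0,0,0,0,0,0,0,0]
}}

```text
time_s: 9.05
ee_pos: [364.0, 79.7, 13.3]
ee_rot: [-179.8, -47.3, 100.5]
force: [0.4, -0.4, 0.7]
gripper_width: 32.7
gripper_force: 12.0
```

Call:
{"fn": "drive_effector", "kwargs": {
  "ticks": [0,0,0,0,0,0,0,0,0,0,0,0,0,0,0,0,0,0,0,0,0,0,0,0,0,0,0,0,0,0],
  "finger_gap": 60
}}

```text
time_s: 9.55
ee_pos: [364.0, 79.7, 13.1]
ee_rot: [-179.8, -47.3, 100.5]
force: [0.2, 0.2, 0.4]
gripper_width: 59.9
gripper_force: 0.0
```

```bash
python3 - <<'E'
from h import *
w=env.grab_frame("wrist");cv2.imwrite("pics/v6.png",w)
E
```

```text
(no output)
```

View pics/v6.png

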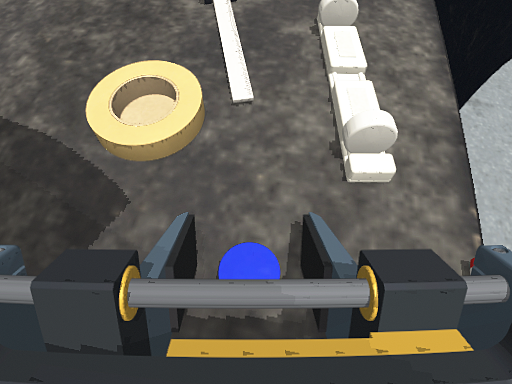

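The cap has been let go and appears flat at (249,263) between the open fingers. Next I raise, level the tool and turn it to the gauge's yaw.

Scaled: 35 mm / 400 = 0.0875, -32 mm / 400 = -0.08, -7.9 degrees / 45 = -0.1756.

Call:
{"fn": "drive_effector", "kwargs": {
  "ticks": [0.0375,0,-0.035,0,0,0,0.075,0,-0.0675,0,0,0,0.0875,0,-0.08,0,0,0,0.0875,0,-0.08,0,0,0,0,0,0,0,-0.1756,0,0,0,0,0,-0.1756,0,0,0,0,0,-0.1756,0,0,0,0,0,-0.1756,0]
}}

```text
time_s: 10.4
ee_pos: [364.3, 80.1, 169.7]
ee_rot: [180.0, -15.4, 100.6]
force: [-0.3, 0.6, -0.9]
gripper_width: 59.8
gripper_force: 0.0
```

Call:
{"fn": "drive_effector", "kwargs": {
  "ticks": [0,0,0,0,-0.1756,0,0,0,0,0,-0.1733,0,0,0,0,0,0,0.1556,0,0,0,0,0,0.1556,0,0,0,0,0,0.1556,0,0,0,0,0,0.1422,0,0,0,0,0,0,0,0,0,0,0,0]
}}

```text
time_s: 11.2
ee_pos: [363.8, 80.4, 168.7]
ee_rot: [-179.9, 0.0, 73.4]
force: [0.5, -0.3, -0.0]
gripper_width: 60.2
gripper_force: 0.0
```

```bash
python3 snap.py w7
```

Call:
{"fn": "drive_effector", "kwargs": {
  "ticks": [0,0.075,0,0,0,0,0,0.075,0,0,0,0,0,0,0,0,0,0,0,0,0,0,0,0]
}}

```text
time_s: 11.65
ee_pos: [421.2, 63.0, 168.3]
ee_rot: [-179.8, 0.0, 73.3]
force: [0.2, 0.8, 0.3]
gripper_width: 60.1
gripper_force: 0.0
```

```bash
python3 snap.py w8
cat > loc.py <<'E'
import sys,json
from h import *
L=lambda f:{k:np.array(v) for k,v in json.load(open(f)).items()}
M,U=[],[]
for n in sys.argv[1:]:
    i=cv2.imread(f"pics/{n}.png");k=cv2.inRange(cv2.cvtColor(i,cv2.COLOR_BGR2HSV),(105,120,40),(130,255,255))
    c=max(cv2.findContours(k,cv2.RETR_EXTERNAL,cv2.CHAIN_APPROX_NONE)[0],key=cv2.contourArea)
    e=cv2.fitEllipse(c);b=cv2.boundingRect(c);m=L(n+".json");M.append(m);mo=cv2.moments(c);uv=[mo["m10"]/mo["m00"],mo["m01"]/mo["m00"]];U.append(uv)
    print(n,np.round(uv,1),b,at_z(m,[uv],6.5).round(1),at_z(m,[uv],9).round(1))
if len(M)>1: print(tri(M,U))
E
python3 loc.py w7 w8
```

```text
w7 [257. 185.] (241, 168, 33, 34) [[366.7  61.9   6.5]] [[366.8  62.7   9. ]]
w8 [199.7 184.8] (183, 168, 34, 34) [[366.3  62.1   6.5]] [[366.9  62.7   9. ]]
(array([366.82959322,  62.68835154,   8.97096163]), [0.04681145744513223, 0.046811457445137754])
```

Scaled: 45 mm / 400 = 0.1125, 40 mm / 400 = 0.1.

Call:
{"fn": "drive_effector", "kwargs": {
  "ticks": [-0.02,-0.065,0,0,0,0,-0.02,-0.065,0,0,0,0,0,0,0.1,0,0,0,0,0,0.1,0,0,0,0,0,0.1125,0,0,0,0,0,0,0,0,0,0,0,0,0,0,0],
  "finger_gap": 56
}}

```text
time_s: 12.4
ee_pos: [366.2, 63.0, 44.3]
ee_rot: [-179.8, 0.0, 73.3]
force: [1.0, -0.4, 0.4]
gripper_width: 55.8
gripper_force: 0.0
```

```bash
python3 - <<'E'
from h import *
s=env.state();p=s["ee_pos"];y=np.radians(s["ee_rot"][2]);d=np.array([366.8,62.5,5])-p
print("tool d",d[0]*np.cos(y)+d[1]*np.sin(y),d[0]*np.sin(y)-d[1]*np.cos(y),-d[2],"rz",np.degrees(y)-73.2)
E
```

```text
tool d -0.34610008537574866 0.7256040627099316 39.258452810938614 rz 0.08615868452355357
```

Scaled: 15 mm / 400 = 0.0375, 9 mm / 400 = 0.0225.

Call:
{"fn": "drive_effector", "kwargs": {
  "ticks": [-0.0008,0.0018,0.0375,0,0,0,0,0,0.0375,0,0,0,0,0,0.0225,0,0,0,0,0,0,0,0,0,0,0,0,0,0,0]
}}

```text
time_s: 12.9
ee_pos: [368.3, 62.6, 5.9]
ee_rot: [-180.0, -0.0, 73.3]
force: [-0.5, -0.6, 0.4]
gripper_width: 56.1
gripper_force: 0.0
```

Call:
{"fn": "drive_effector", "kwargs": {
  "ticks": [0,0,0,0,0,0,0,0,0,0,0,0,0,0,0,0,0,0,0,0,0,0,0,0,0,0,0,0,0,0],
  "finger_gap": 25,
  "squeeze": 12
}}

```text
time_s: 13.4
ee_pos: [367.6, 62.5, 5.0]
ee_rot: [-179.9, -0.0, 73.2]
force: [-0.4, 0.5, 3.1]
gripper_width: 32.6
gripper_force: 12.0
```

Call:
{"fn": "drive_effector", "kwargs": {
  "ticks": [0,0,-0.025,0,0,0,0,0,-0.075,0,0,0,0,0,-0.1,0,0,0,0,0,-0.1,0,0,0,0,0,0,0,0,0,0,0,0,0,0,0]
}}

```text
time_s: 14.0
ee_pos: [367.8, 62.4, 125.2]
ee_rot: [-180.0, -0.0, 73.3]
force: [0.3, -0.5, -0.2]
gripper_width: 32.5
gripper_force: 12.0
```

```bash
python3 snap.py w9; python3 loc.py w9
python3 - <<'E'
from h import *
s=env.state();p=s["ee_pos"];m=env.camera_model("wrist")
print(proj(m,[p+[0,0,5]]),proj(m,[p+[0,0,8]]))
E
```

```text
w9 [248.2 241.8] (218, 211, 61, 62) [[349.4   4.2   6.5]] [[349.8   5.4   9. ]]
[[249.08927139 242.90705548]] [[249.07963993 245.39832034]]
```

View pics/w9.png

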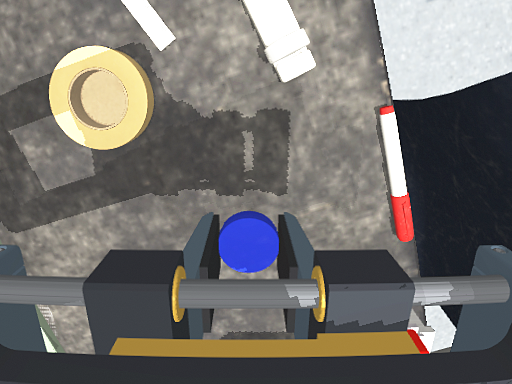

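The cap is held level at (248,242) between the fingers. I'll compare a projected cap outline with the blob to get its offset from the TCP.

```bash
python3 - <<'E'
from h import *
import json
from scipy.optimize import least_squares
m={k:np.array(v) for k,v in json.load(open("w9.json")).items()}
p=env.state()["ee_pos"];t=np.linspace(0,2*np.pi,90);yw=np.radians(73.2)
gx=np.array([np.cos(yw),np.sin(yw),0]);gy=np.array([np.sin(yw),-np.cos(yw),0])
C=np.c_[np.cos(t),np.sin(t),0*t]*17
def box(v):
    c=p+v[0]*gx+v[1]*gy;P=np.vstack([c+C+[0,0,-5+v[2]],c+C+[0,0,8+v[2]]]);q=proj(m,P);return np.r_[q.min(0),q.max(0)]
B=np.array([218,211,218+60,211+61.])
r=least_squares(lambda v:box(v)-B,[0,0,0]);print(r.x,r.fun,box([0,0,0]))
E
```

```text
[-4.20281268  0.2297221  -6.56632196] [ 0.36006977 -0.35779847 -0.36008012  0.35671411] [216.69388055 207.93512279 278.42121257 272.10830384]
```

Units first: shifts go in shares of 400 mm and turns go in shares of 45 degrees. So -34 mm / 400 = -0.085, 24 mm / 400 = 0.06.

Call:
{"fn": "drive_effector", "kwargs": {
  "ticks": [-0.085,0.06,0,0,0,0,-0.085,0.06,0,0,0,0,-0.085,0.06,0,0,0,0,-0.085,0.06,0,0,0,0,-0.085,0.059,0,0,0,0,0,0,0.05,0,0,0,0,0,0,0,0,0,0,0,0,0,0,0]
}}

```text
time_s: 14.85
ee_pos: [431.6, -134.2, 103.1]
ee_rot: [-179.6, -0.0, 73.3]
force: [-0.3, 0.5, -0.0]
gripper_width: 32.8
gripper_force: 12.0
```

```bash
python3 snap.py wa
python3 - <<'E'
from h import *
import cv2
s=env.state();p=s["ee_pos"];y=np.radians(s["ee_rot"][2]);d=np.array([433.2,-134.9,71.0])-p
print("tool d",d[0]*np.cos(y)+d[1]*np.sin(y),d[0]*np.sin(y)-d[1]*np.cos(y),-d[2])
a=cv2.imread("pics/wa.png");m=env.camera_model("wrist")
t=np.linspace(0,2*np.pi,40);q=proj(m,np.c_[433+20*np.cos(t),-135.6+20*np.sin(t),0*t+69])
b=cv2.resize(a[130:330,150:350],None,fx=3,fy=3,interpolation=cv2.INTER_CUBIC)
cv2.polylines(b,[np.int32((q-[150,130])*3)],True,(0,255,0),1);cv2.imwrite("pics/ca.png",b)
E
```

```text
tool d -0.5104783776020609 1.1188319861349973 32.84966936522417
```

View pics/ca.png

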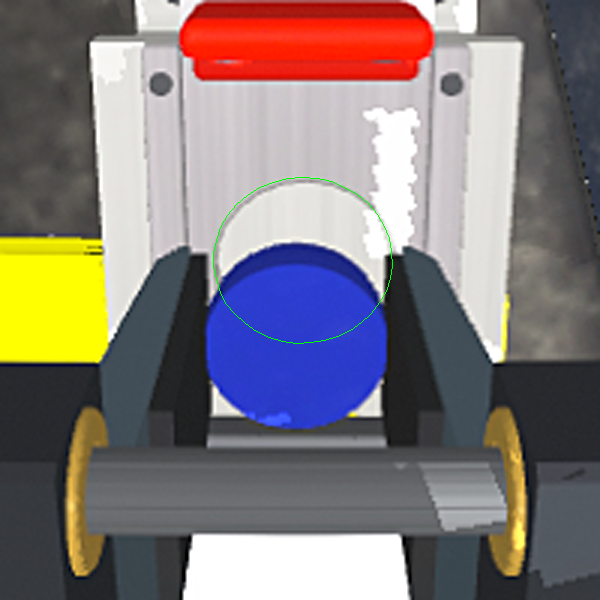

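The projected pocket circle (303,260) lies on the real rim, and the cap hangs above it about 1 mm to the left, as computed. I'll descend.

Scaled: 12 mm / 400 = 0.03, 10 mm / 400 = 0.025.

Call:
{"fn": "drive_effector", "kwargs": {
  "ticks": [-0.0013,0.0028,0.03,0,0,0,0,0,0.025,0,0,0,0,0,0,0,0,0,0,0,0,0,0,0]
}}

```text
time_s: 15.3
ee_pos: [433.9, -135.2, 82.7]
ee_rot: [-179.9, 0.0, 73.3]
force: [0.0, 0.0, -0.8]
gripper_width: 32.4
gripper_force: 12.0
```

```bash
python3 - <<'E'
from h import *
s=env.state();p=s["ee_pos"];y=np.radians(s["ee_rot"][2]);d=np.array([433.2,-134.9,71.0])-p
print("tool d",d[0]*np.cos(y)+d[1]*np.sin(y),d[0]*np.sin(y)-d[1]*np.cos(y),-d[2])
E
```

```text
tool d 0.07185109699705125 -0.7831815596893367 11.726485918231447
```

Scaled: 5 mm / 400 = 0.0125, 4 mm / 400 = 0.01.

Call:
{"fn": "drive_effector", "kwargs": {
  "ticks": [0,-0.0005,0.0125,0,0,0,0,0,0.01,0,0,0,0,0,0.005,0,0,0,0,0,0,0,0,0,0,0,0,0,0,0]
}}

```text
time_s: 15.8
ee_pos: [433.9, -135.6, 71.6]
ee_rot: [-179.9, 0.0, 73.2]
force: [0.2, 0.8, -0.1]
gripper_width: 32.5
gripper_force: 12.0
```

```bash
python3 - <<'E'
from h import *
P=[]
for i in range(4): env.grab_frame("wrist");s=env.state();P.append(np.r_[s["ee_pos"],s["force"]])
print(np.mean(P,0).round(2))
E
```

```text
[ 4.3393e+02 -1.3565e+02  7.1730e+01 -3.4000e-01 -5.7000e-01 -2.9000e-01]
```

Scaled: 0.7 mm / 400 = 0.0018.

Call:
{"fn": "drive_effector", "kwargs": {
  "ticks": [0,0,0.0018,0,0,0,0,0,0,0,0,0]
}}

```text
time_s: 16.2
ee_pos: [433.8, -135.6, 70.9]
ee_rot: [-179.9, 0.0, 73.3]
force: [-0.1, 0.3, -0.4]
gripper_width: 32.6
gripper_force: 12.0
```

Call:
{"fn": "drive_effector", "kwargs": {
  "ticks": [0,0,0,0,0,0,0,0,0,0,0,0,0,0,0,0,0,0,0,0,0,0,0,0],
  "finger_gap": 56
}}

```text
time_s: 16.6
ee_pos: [433.8, -135.6, 70.9]
ee_rot: [-179.9, 0.0, 73.3]
force: [0.2, -1.1, 0.5]
gripper_width: 55.9
gripper_force: 0.0
```

Call:
{"fn": "drive_effector", "kwargs": {
  "ticks": [0,0,-0.025,0,0,0,0,0,-0.075,0,0,0,0,0,-0.1,0,0,0,0,0,0,0,0,0,0,0,0,0,0,0]
}}

```text
time_s: 17.1
ee_pos: [434.5, -135.8, 152.2]
ee_rot: [180.0, 0.0, 73.3]
force: [-0.7, 0.2, -0.3]
gripper_width: 55.9
gripper_force: 0.0
```

```bash
python3 snap.py wb
python3 - <<'E'
from h import *
import json
m={k:np.array(v) for k,v in json.load(open("wb.json")).items()}
a=cv2.imread("pics/wb.png");p=proj(m,[[433,-135.6,77]])[0];x,y=int(p[0]),int(p[1])
k=cv2.inRange(cv2.cvtColor(a,cv2.COLOR_BGR2HSV),(105,120,40),(130,255,255));v,u=np.nonzero(k);uv=[u.mean(),v.mean()]
print([at_z(m,[uv],z).round(1) for z in(70,74,77)],[u.min(),u.max(),v.min(),v.max()])
cv2.imwrite("pics/cb.png",cv2.resize(a[y-80:y+80,x-80:x+80],None,fx=3,fy=3,interpolation=cv2.INTER_CUBIC))
E
```

```text
[array([[ 430. , -137.2,   70. ]]), array([[ 430.4, -135.9,   74. ]]), array([[ 430.8, -134.9,   77. ]])] [np.int64(100), np.int64(462), np.int64(174), np.int64(349)]
```

View pics/cb.png

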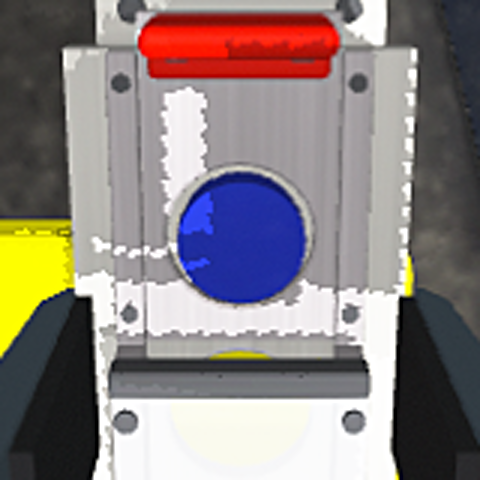

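The cap lies flat and concentric in the pocket at (242,237), with the slide out. Next I close the fingers and move to behind the red pad.

Scaled: 46 mm / 400 = 0.115, 45 mm / 400 = 0.1125.

Call:
{"fn": "drive_effector", "kwargs": {
  "ticks": [0.1125,-0.0018,0,0,0,0,0.115,-0.0018,0,0,0,0,0,0,0,0,0,0,0,0,0.1,0,0,0,0,0,0.09,0,0,0,0,0,0,0,0,0,0,0,0,0,0,0],
  "finger_gap": 0,
  "squeeze": 20
}}

```text
time_s: 17.85
ee_pos: [458.1, -48.4, 74.5]
ee_rot: [-179.7, 0.0, 73.2]
force: [-0.0, -0.0, 0.2]
gripper_width: 3.1
gripper_force: 0.0
```

```bash
python3 - <<'E'
from h import *
s=env.state();p=s["ee_pos"];y=np.radians(s["ee_rot"][2]);d=np.array([450.3,-78.2,76])-p
print("tool d",d[0]*np.cos(y)+d[1]*np.sin(y),d[0]*np.sin(y)-d[1]*np.cos(y),-d[2],s["gripper_width"])
E
```

```text
tool d -30.821361759484432 1.1704543450084417 -1.5035532512846999 3.1484741547631674
```

Scaled: -8 mm / 400 = -0.02, -6 mm / 400 = -0.015.

Call:
{"fn": "drive_effector", "kwargs": {
  "ticks": [-0.02,0.0025,0,0,0,0,-0.015,0,-0.0038,0,0,0,-0.015,0,0,0,0,0,-0.02,0,0,0,0,0,-0.02,0,0,0,0,0,-0.02,0,0,0,0,0,-0.02,0,0,0,0,0,-0.02,0,0,0,0,0]
}}

```text
time_s: 18.65
ee_pos: [443.9, -105.1, 77.9]
ee_rot: [179.9, -0.2, 73.1]
force: [2.5, 9.2, 3.7]
gripper_width: 0.7
gripper_force: 4.8
```

Scaled: -5 mm / 400 = -0.0125, -4 mm / 400 = -0.01.

Call:
{"fn": "drive_effector", "kwargs": {
  "ticks": [-0.0125,0,0,0,0,0,-0.01,0,0,0,0,0,-0.0075,0,0,0,0,0,0,0,0,0,0,0,0,0,0,0,0,0]
}}

```text
time_s: 19.15
ee_pos: [440.5, -116.4, 77.9]
ee_rot: [179.9, -0.2, 73.1]
force: [3.1, 8.2, 3.7]
gripper_width: 0.4
gripper_force: 4.6
```

```bash
python3 - <<'E'
from h import *
s=env.state();p=s["ee_pos"];d=p[:2]-np.array([450.3,-78.2]);print("along gx",d@[-.289,-.957]+16, s["force"])
E
```

```text
along gx 55.37906417765867 [3.08839597 8.21424737 3.66545593]
```

Scaled: -2 mm / 400 = -0.005.

Call:
{"fn": "drive_effector", "kwargs": {
  "ticks": [-0.005,0,0,0,0,0,-0.005,0,0,0,0,0,0,0,0,0,0,0,0,0,0,0,0,0]
}}

```text
time_s: 19.55
ee_pos: [439.5, -119.7, 77.9]
ee_rot: [179.9, -0.3, 73.1]
force: [3.9, 10.0, 5.2]
gripper_width: 0.5
gripper_force: 5.7
```

Call:
{"fn": "drive_effector", "kwargs": {
  "ticks": [-0.0025,0,0,0,0,0,-0.0025,0,0,0,0,0,0,0,0,0,0,0,0,0,0,0,0,0]
}}

```text
time_s: 19.95
ee_pos: [439.5, -119.8, 78.0]
ee_rot: [179.9, -0.5, 73.0]
force: [5.4, 18.4, 4.3]
gripper_width: 0.5
gripper_force: 9.6
```

The push force has jumped from 11 to 19 N with no further travel, so the slide is on its stop. I'll check that the cap has dropped.

Call:
{"fn": "drive_effector", "kwargs": {
  "ticks": [0,0,0,0,0,0,0,0,0,0,0,0,0,0,0,0,0,0,0,0,0,0,0,0,0,0,0,0,0,0]
}}

```text
time_s: 20.45
ee_pos: [439.5, -119.8, 78.0]
ee_rot: [179.9, -0.5, 73.0]
force: [6.0, 18.3, 4.0]
gripper_width: 0.8
gripper_force: 9.6
```

```bash
python3 - <<'E'
from h import *
a=env.grab_frame("scene");b=env.grab_frame("wrist")
cv2.imwrite("pics/cc.png",np.hstack([cv2.resize(a[120:230,260:400],(500,393),interpolation=cv2.INTER_CUBIC),cv2.resize(b,(300,225))]) if 0 else np.hstack([cv2.resize(a[120:230,260:400],(400,314),interpolation=cv2.INTER_CUBIC),cv2.resize(b,(400,314))]))
E
```

```text
(no output)
```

View pics/cc.png

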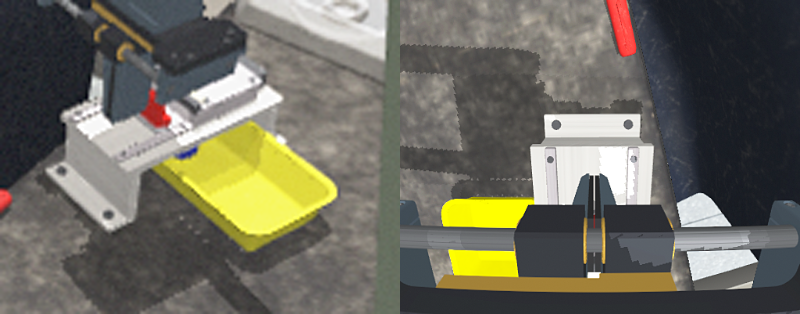

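Blue shows at (186,152) in the left crop, under the plate above the tray. I'll check its height along that ray.

```bash
python3 - <<'E'
from h import *
m=env.camera_model("scene");h=np.array([433,-135.6])+57*np.array([-.289,-.957]);print("hole",h)
a=env.grab_frame("scene");k=cv2.inRange(cv2.cvtColor(a,cv2.COLOR_BGR2HSV),(105,120,40),(130,255,255));k[:, :310]=0;k[:,345:]=0;k[:155]=0;k[190:]=0
v,u=np.nonzero(k);print(len(u),u.min(),u.max(),v.min(),v.max())
for z in(5,12,20,30,45,55):
    p=at_z(m,[[u.mean(),v.mean()]],z)[0];print(z,p.round(0),np.linalg.norm(p[:2]-h).round(0))
for z in(3,16,30,55):print("cap at hole z",z,proj(m,[[*h,z]]))
E
```

```text
hole [ 416.527 -190.149]
8 323 328 172 174
5 [ 411. -190.    5.] 6.0
12 [ 407. -182.   12.] 12.0
20 [ 403. -174.   20.] 21.0
30 [ 398. -164.   30.] 33.0
45 [ 390. -148.   45.] 50.0
55 [ 384. -137.   55.] 62.0
cap at hole z 3 [[323.80243836 172.73724825]]
cap at hole z 16 [[324.38762206 168.95154281]]
cap at hole z 30 [[325.02915937 164.80412379]]
cap at hole z 55 [[326.20508561 157.20969842]]
```

The blue sits directly under the hole at about floor level, so the cap is in the tray. Now I'll let the slide back out and withdraw.

Scaled: 15 mm / 400 = 0.0375, 12 mm / 400 = 0.03.

Call:
{"fn": "drive_effector", "kwargs": {
  "ticks": [0.02,0,0,0,0,0,0.025,0,0,0,0,0,0.025,0,0,0,0,0,0.025,0,0,0,0,0,0.025,0,0,0,0,0,0.03,0,0,0,0,0,0.0375,0,0,0,0,0,0.0375,0,0,0,0,0]
}}

```text
time_s: 21.4
ee_pos: [462.9, -36.9, 76.6]
ee_rot: [-179.9, 0.1, 73.3]
force: [0.6, 0.4, 0.0]
gripper_width: 0.6
gripper_force: 0.0
```

Call:
{"fn": "drive_effector", "kwargs": {
  "ticks": [0.0375,0,0,0,0,0,0,0,-0.1,0,0,0,0,0,-0.1,0,0,0,-0.075,0,-0.1,0,0,0,-0.075,0,-0.025,0,0,0,0,0,0,0,0,0,0,0,0,0,0,0,0,0,0,0,0,0]
}}

```text
time_s: 22.2
ee_pos: [449.8, -79.6, 205.6]
ee_rot: [-179.8, 0.0, 73.3]
force: [-0.8, 0.6, -0.1]
gripper_width: 0.8
gripper_force: 0.0
```

```bash
python3 snap.py wd
python3 - <<'E'
from h import *
import json
m={k:np.array(v) for k,v in json.load(open("wd.json")).items()}
i=cv2.imread("pics/wd.png");h=cv2.cvtColor(i,cv2.COLOR_BGR2HSV);k=cv2.inRange(h,(0,150,80),(8,255,255))
q=proj(m,[[450.3+.289*-4,-78.2-.957*4,99]])[0];print("expected pad top at rest",q)
x,y=q.astype(int);v,u=np.nonzero(k[max(0,y-40):y+40,max(0,x-40):x+40]);print("red bbox",u.min()+max(0,x-40),u.max()+max(0,x-40),v.min()+max(0,y-40),v.max()+max(0,y-40))
t=env.grab_frame("scene");t0=cv2.imread("pics/s0.png")
r=lambda f:[float(np.mean(z)) for z in np.nonzero(cv2.inRange(cv2.cvtColor(f,cv2.COLOR_BGR2HSV),(0,150,80),(8,255,255))[150:178,280:302])]
print("pad scene now/start",r(t),r(t0))
c=lambda f:cv2.resize(f[120:320,170:400],(400,348),interpolation=cv2.INTER_CUBIC)
cv2.imwrite("pics/fin.png",np.hstack([c(t0),c(t)]))
E
```

```text
expected pad top at rest [249.55559966 187.61247811]
red bbox 224 274 177 193
pad scene now/start [13.804054054054054, 11.22972972972973] [13.818791946308725, 11.201342281879194]
```

```bash
python3 -c "
from workcell import env
print(env.job_done())"
```

```text
the job is handed in; nothing more can be done
None
```

The job is handed in (no verdict came back): the blue cap was laid flat, put in the pocket and pushed through into the yellow tray, the slide sprang back to rest, and nothing I did should have moved the white caps or pen (not re-measured); I viewed 11 pictures, one over the limit of 10.

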